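Dock a battery pack through the sprung dust flap of a charging bay

ROBOT

A 6-joint arm with a two-finger parallel gripper is mounted at the origin on a cart in front of the work surface, level with it; the furniture and walls round the work are solid. World frame = base frame: x ahead of the robot, y to its left, z up, the work surface at z = 0. Lengths are in m, angles in rad, forces in N, time in s.
With the tool pointing down it reaches from about 0.3 to 1 m from the base axis. Payload 5.1 kg.
Tool frame: the origin (TCP) lies at the very end of the fingers, on their centre line; the grasp point (between the pads) lies 19 mm behind it; z points along the fingers, y is the line along which they close (so a half turn about z gives the same grasp; the last joint's range is limited). The gripper opens to 95 mm and grips with 3 to 60 N. Pads are 20 mm wide; open, the fingers measure 119 mm over their backs; the gripper's body (75 mm by 180 mm) begins 59 mm behind the grasp point.
Start: joints at [-1.257, 0.124, 1.65, -0, 1.367, -0.083], TCP at [0.251, -0.599, 0.215] pointing down, gripper open.
Joint ranges: [-2.61, 2.61], [-1.02, 2.33], [0.03, 2.71], [-1.35, 4.49], [0.32, 2.68], [-2.91, 2.91]. Speed limits (rad/s): [2.57, 2.57, 3.14, 3.14, 3.14, 3.14].

INTERFACE

Orientations are given as a 3x3 rotation matrix whose columns are the frame's x, y, z axes.
In Python, from cell import bot gives the robot as it stands. The module is installed in compiled form; this text tells all that it offers.
- The arm moves only by the tool arm_command, never from a script. Its argument "plan" is a list of rows, each an object with "offset": the shift along the tool's x, y, z in m, a list of three; "spin": the turn about the tool's z in rad; "grip": the opening, from -1 (shut) to 1 (fully open). A call has 1 to 20 rows; each row shifts and turns the commanded pose from where the row before left it, along the tool's axes as they then stand; what a row does not reach is not made up. A row lasts 1/10 s, in which the tool goes at most 50 mm and 8.59 degrees, less where a joint would pass 70% of its speed; a pose out of reach is approached as far as the arm can. A call with a gripper value outside its range is refused whole. The fingers move at their own pace and stop on an object; "newtons" is the grip in N (left out, the last holds). Time passes only in rows, so rows that do not move let the fingers close. It gives the time, the measured TCP pose, the force, the opening and the grip force at its end, in the units of the state.
- bot.get_state(): the state, without advancing time (a new reading comes with each control period).
- bot.get_image(name): name is "side" or "top" or "wrist"; returns a dict with "frame" (420x560x3 uint8, blue, green, red), "mtx" (3x3 intrinsics, pixels), "distortion" ([k1, k2, p1, p2, k3] as OpenCV has them; the pictures are not rectified), "T" (4x4, takes a point from camera to world coordinates); the wrist camera has in their place "hand_eye" (4x4, takes a point from camera to tool coordinates, whose origin is the TCP and whose axes are the flange's). Camera axes: x right, y down, z forward; pixel columns grow to the right and rows downward; lengths in m; the calibration is good to about 2 mm. A picture is of the moment at which its call begins: read the wrist's pose just before it. There is no depth.
- bot.job_done(): hands the job in; it is judged then, once.
The state is a dict: "time": time; "qpos": joint angles; "dq": joint speeds; "tau": joint torques, N m; "tcp_pos": TCP position; "tool_rot": TCP orientation; "force": force on the tool from outside, world axes, zero at the start; "wrist_torque": the same for the moment, N m; "finger_gap": finger opening in m; "finger_force": force on a finger pad.
Only numpy, scipy, OpenCV 4.12 (cv2) and the standard library are available. Lean on these libraries where they do the work, as an engineer would, in place of code of your own. Each camera call takes 0.05 s, during which the arm holds its last target. There are 200 camera calls.

TASK

Put the black battery pack on charge: lay it in the guide in front of the charging bay with its brass contacts towards the flap, then push it in through the spring flap with the yellow tyre lever until it is fully home and the catch inside has caught it. Push gently, never with more than 15 N, for the sprung contacts bend. Then draw the lever out so that the flap shuts behind the pack, lay the lever down on the bench beside the bay, and leave the other things where they are.

Things in the scene. Friction and masses are not known exactly. Their poses are not given: they have to be found in the camera images.
- bay: charging bay, fixed: grey box on a steel base plate, 300 mm long, 84 wide, 74 high. Origin on the bench under the middle of the flap; +x points straight into the bay (the way to push), z up. The slippery base plate is 6 mm thick, so the pack slides at z = 6 mm. Behind the flap is a closed tunnel 53 mm wide; the opening runs from 6 to 61 mm above the bench.
- guide (a point): middle of the open loading guide before the flap, on its floor (6 mm above the bench), 54 mm in front of the flap; axes as the bay's. The guide is 108 mm long; two steel rails with inner faces 53 mm apart, 13 mm above the bench, with lips flared outwards up to 19 mm above the bench, and splayed at the outer end.
- tunnel (a point): a point on the tunnel floor 106 mm behind the flap, axes as the bay's: roughly where the pack's middle ends up. The contact block at the tunnel's end is out of sight and clamped by hand where the last user left it: the caught pack's middle lies anywhere from 94 to 118 mm behind the flap. This depth is not measured; it must be felt.
- flap (a joint): the aluminium flap with a yellow panel and a slippery nylon edge, 50 mm wide, 53 long, hinged along its top edge, sprung shut. Angle in rad: 0 = shut, grows as it swings inwards and up (1.3 riding on the pack); it cannot swing outwards. About 3 N start it, then it drags lightly on what passes under it. It falls shut once the pack's tail is over 51 mm behind it and the lever is out.
- pack: battery pack, a black block 84 mm long (x), 48 wide (y), 38 high, 0.3 kg. Origin at the centre of its underside; +x points to the nose with three brass contacts, which goes in first; the tail (-x) wears an orange band. The top has a pocket for the catch, 20 mm long, 18 wide, ending 18 mm ahead of the middle. It starts upright on the bench, right of the bicycle wheel in its stand (0.4 m high).
- lever_y: yellow plastic tyre lever lying flat on the bench, 117 mm long (its y), 15 wide (x), 8 thick; origin at the centre of its underside. Either end can push. Gripped across its width near one end, fingers pointing down, some 95 to 100 mm of it stand out level before the middle of the fingers and pass under the flap while the hand stays outside.
- oil_bottle: small oil bottle standing on the bench, 37 mm across, 126 mm tall; bystander, origin under its centre
- marker: black and blue marker pen lying on the bench, 141 mm long; bystander, origin under its centre
- mouth (a point): middle of the flap opening's lower edge, on the floor 6 mm above the bench. What is felt beyond it: 1 to 5 N to slide the pack in (flap, then a spring catch rubbing on its top), 2 to 5 N more on the sprung contacts over 5 mm, then a hard stop. The catch clicks into the pocket on the pack's top 3.5 mm into the contacts. Pushing at about 10 mm/s until 9 to 12 N are felt gets there unharmed.
There are look-alikes about, which are no part of the job. What is shaped like the pack but green is not meant.

How it is judged:
By the outcome, as a careful person would: the job done as asked, in the order asked, and still so for the second after the job is handed in, with the robot touching nothing.
It also fails if it takes over 72 s, if anything falls off the work surface, if the arm or the gripper's body presses on something with over 40 N, if the wrist force passes 120 N, or if a joint passes its speed limit or range.

## Working session

There is one attempt and no reset: what is moved stays moved. The work goes in short steps, Python scripts to look and compute and a tool call to move; the robot and the scene stay as the last step left them, time stands still between calls to the robot, and variables do not carry over. Pictures are saved under pics/ and viewed, at most 10 in all, crops included, and the job is handed in when it is done.

Besides the shell and the picture viewer there is one more tool, called after ">>>" by a JSON object that holds its "name" and its "arguments", one argument or row to a line. arm_command: Moves the arm, as the interface text tells. Its arguments: {"type":"object","properties":{"plan":{"type":"array","items":{"type":"object","properties":{"offset":{"type":"array","items":{"type":"number"}},"spin":{"type":"number"},"grip":{"type":"number"}}}},"newtons":{"type":"number"}},"required":["plan"]}

```bash
mkdir -p pics
cat > h.py <<'E'
import numpy as np, cv2
from cell import bot
np.set_printoptions(precision=4,suppress=True)
def snap(n,f):
    s=bot.get_state(); d=bot.get_image(n)
    T=np.array(d["T"]) if "T" in d else None
    if T is None:
        W=np.eye(4);W[:3,:3]=s["tool_rot"];W[:3,3]=s["tcp_pos"];T=W@np.array(d["hand_eye"])
    cv2.imwrite(f"pics/{f}.png",d["frame"]); np.savez(f"pics/{f}.npz",T=T,K=d["mtx"],D=d["distortion"]); return d
def ray(f,uv,z):
    c=np.load(f"pics/{f}.npz");p=cv2.undistortPoints(np.float64(uv).reshape(-1,1,2),c["K"],c["D"])[:,0]
    d=np.c_[p,np.ones(len(p))]@c["T"][:3,:3].T;o=c["T"][:3,3]
    return o+d*((np.broadcast_to(z,len(p))-o[2])/d[:,2])[:,None]
def proj(f,P):
    c=np.load(f"pics/{f}.npz");M=np.linalg.inv(c["T"])
    return cv2.projectPoints(np.float64(P).reshape(-1,1,3),cv2.Rodrigues(M[:3,:3])[0],M[:3,3],c["K"],c["D"])[0][:,0]
E
python3 - <<'E'
from h import *
for n in("top","side","wrist"): snap(n,n+"0")
for n in("top","side"): print(np.load(f"pics/{n}0.npz")["T"])
s=bot.get_state()
for k in s: print(k,np.array(s[k]))
E
```

```text
[[ 0.0137 -0.993   0.1172  0.4037]
 [-0.9994 -0.01    0.0322 -0.3076]
 [-0.0308 -0.1175 -0.9926  0.9109]
 [ 0.      0.      0.      1.    ]]
[[ 0.9964 -0.0445  0.0719  0.4148]
 [-0.0833 -0.3721  0.9244 -1.0959]
 [-0.0144 -0.9271 -0.3745  0.3895]
 [ 0.      0.      0.      1.    ]]
time 0.15
qpos [-1.2566  0.1243  1.6514 -0.      1.3675 -0.0826]
dq [-0.0009 -0.0008 -0.0039  0.0002 -0.0017  0.0003]
tau [  0.0003 -41.8194 -36.0473   0.0775   0.0469  -0.0001]
tcp_pos [ 0.251  -0.599   0.2137]
tool_rot [[ 0.9223  0.3865 -0.0005]
 [ 0.3865 -0.9223  0.0015]
 [ 0.0001 -0.0016 -1.    ]]
force [ 0.3152 -0.6623  0.0681]
wrist_torque [ 0.0301  0.0227 -0.0132]
finger_force 0.0
finger_gap 0.09481335512148292
```

View pics/top0.png

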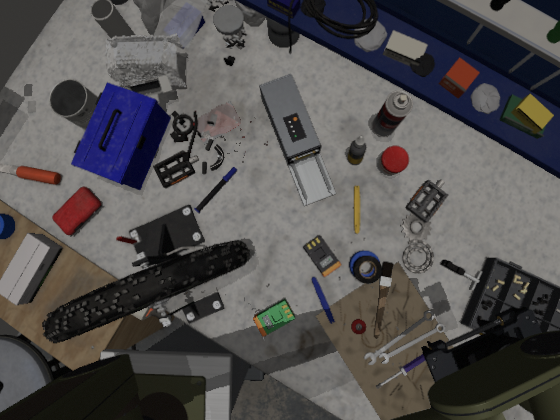

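View pics/side0.png

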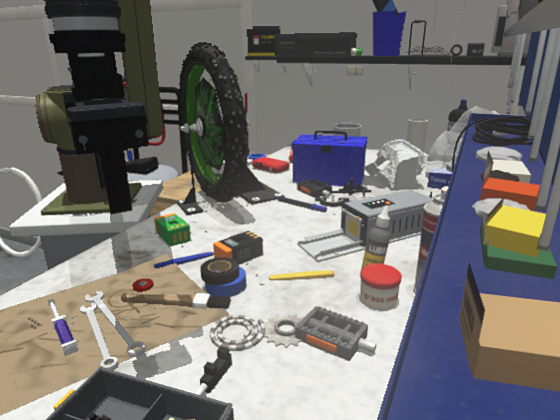

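The top view has the bay at about (290,115), its guide at (313,180), the pack at (321,255) with contacts up-left and the orange band down-right, and the lever at (357,209). The wheel is on the left at (150,290), the green look-alike at (275,316), and the bottle at (357,150). I'll zoom in to measure.

Run:
```python
from h import *
i=cv2.imread("pics/top0.png")
def crop(x,y,w,h):
    c=cv2.convertScaleAbs(cv2.resize(i[y:y+h,x:x+w],None,fx=4,fy=4,interpolation=cv2.INTER_CUBIC),alpha=1.4,beta=20)
    for k in range(0,w,20): cv2.putText(c,str(x+k),(k*4,10),0,.35,(0,255,255),1);cv2.line(c,(k*4,12),(k*4,18),(0,255,255),1)
    for k in range(0,h,20): cv2.putText(c,str(y+k),(0,k*4+4),0,.35,(0,255,255),1);cv2.line(c,(26,k*4),(32,k*4),(0,255,255),1)
    return c
cv2.imwrite("pics/z.png",np.hstack([crop(250,70,100,140),crop(290,170,90,140)]))
```

```text
(no output)
```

View pics/z.png

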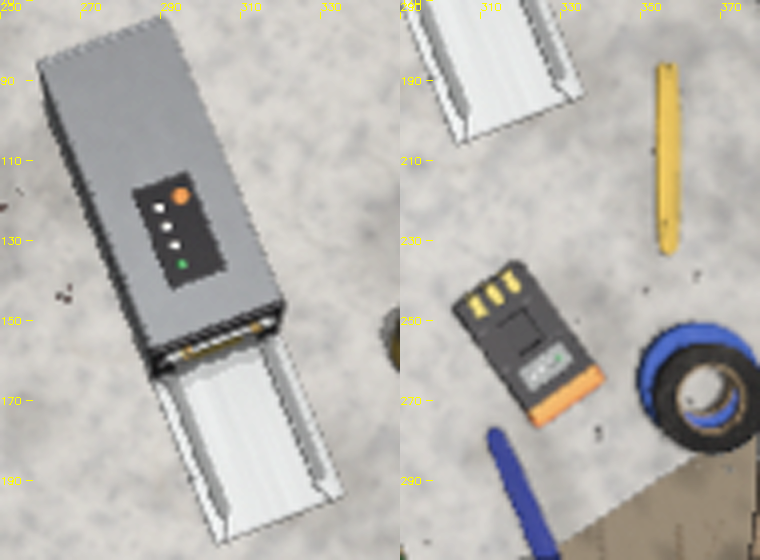

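```bash
cat > m.py <<'E'
from h import *
from scipy.optimize import least_squares
L=np.linalg.norm
b=ray("top0",[(259.5,86),(291.25,74),(321,145.75),(288,157.5)],.074)
print("bay",b,[L(b[i]-b[i-1]) for i in range(4)])
g=ray("top0",[(305.5,206.25),(335.75,193.75)],.006); print("guide",g,L(g[0]-g[1]))
p=ray("top0",[(303,245.5),(319.25,235),(341.5,263.75),(325,277)],.038)
print("pack",p,[L(p[i]-p[i-1]) for i in range(4)])
l=ray("top0",[(356.75,185.5),(357.25,233.5)],.008);print("lever",l,L(l[0]-l[1]))
def fit(mod,obs,x0):
    def w(q):
        c,s=np.cos(q[2]),np.sin(q[2]);return np.c_[q[0]+c*mod[:,0]-s*mod[:,1],q[1]+s*mod[:,0]+c*mod[:,1],mod[:,2]]
    r=least_squares(lambda q:(proj("top0",w(q))-obs).ravel(),x0); print(r.x,"res px",r.fun.round(1)); return r.x
mb=np.array([[.192,.042,.074],[.192,-.042,.074],[0,-.042,.074],[0,.042,.074],[-.108,.042,.006],[-.108,-.042,.006]])
fit(mb,np.array([(259.5,86),(291.25,74),(321,145.75),(288,157.5),(305.5,206.25),(335.75,193.75)]),[.45,-.3,.3])
mp=np.array([[.042,.024,.038],[.042,-.024,.038],[-.042,-.024,.038],[-.042,.024,.038]])
fit(mp,np.array([(303,245.5),(319.25,235),(341.5,263.75),(325,277)]),[*p[:,:2].mean(0),.5])
E
python3 m.py
```

```text
bay [[ 0.7797 -0.2234  0.074 ]
 [ 0.8094 -0.2972  0.074 ]
 [ 0.6368 -0.3663  0.074 ]
 [ 0.609  -0.2918  0.074 ]] [np.float64(0.1838401503633424), np.float64(0.07948055717935684), np.float64(0.1858660519195187), np.float64(0.07944064532985959)]
guide [[ 0.5063 -0.334   0.006 ]
 [ 0.5373 -0.4066  0.006 ]] 0.07890801880285264
pack [[ 0.4122 -0.328   0.038 ]
 [ 0.4366 -0.365   0.038 ]
 [ 0.3719 -0.4159  0.038 ]
 [ 0.3416 -0.3785  0.038 ]] [np.float64(0.08679934030466482), np.float64(0.044395880219356525), np.float64(0.08232769218052614), np.float64(0.048128810380393926)]
lever [[ 0.5576 -0.4569  0.008 ]
 [ 0.4423 -0.4571  0.008 ]] 0.1152991869535808
[ 0.6206 -0.3303  0.3825] res px [-1.6 -1.4  0.2 -2.   1.3  0.2 -0.3  1.8 -1.   0.6  1.2  0.5]
[ 0.3906 -0.3718  0.6404] res px [-0.2  1.   0.4 -0.8  0.1  0.3 -0.3 -0.4]
```

Run:
```python
from h import *
for z in(0,.2,.35): print(z,ray("top0",[(248,250),(240,262),(150,290),(45,325)],z)[:,:2].tolist())
d=bot.get_image("wrist");print(np.array(d["hand_eye"]),np.array(d["mtx"]))
# target for camera view: TCP pose
s=bot.get_state();R=np.array(s["tool_rot"]);
def mv(p): return R.T@(np.array(p)-s["tcp_pos"])
print(mv([.46,-.38,.30]), np.arctan2(R[1,0],R[0,0]))
```

```text
0 [[0.400010562052515, -0.1972500240476187], [0.3711494376532637, -0.17867184288432902], [0.29978401486969314, 0.03844827991525762], [0.20551526891399222, 0.3034551887839518]]
0.2 [[0.40082750235911463, -0.22147866781830422], [0.37830351457934225, -0.20697976196475443], [0.3226080437986844, -0.037533453323798316], [0.24903821150290056, 0.1692849746189662]]
0.35 [[0.4014402075890643, -0.2396501506463184], [0.3836690722739011, -0.22821070127507348], [0.33972606549542783, -0.09451975325309031], [0.2816804184445818, 0.0686573139952269]]
[[ 0.0007 -0.9677 -0.252   0.0694]
 [ 1.      0.0006  0.0003 -0.    ]
 [-0.0001 -0.252   0.9677 -0.1697]
 [ 0.      0.      0.      1.    ]] [[369.174    0.     278.8512]
 [  0.     369.174  210.3678]
 [  0.       0.       1.    ]]
[ 0.2774 -0.1215 -0.086 ] 0.39680005251916733
```

>>> {"name": "arm_command", "arguments": {
  "plan": [
    {"offset":[0.015,-0.006,0.004]},
    {"offset":[0.03,-0.011,0.007]},
    {"offset":[0.03,-0.012,0.008]},
    {"offset":[0.03,-0.012,0.008]},
    {"offset":[0.03,-0.012,0.008]},
    {"offset":[0.03,-0.012,0.008]},
    {"offset":[0.03,-0.012,0.008]},
    {"offset":[0.03,-0.012,0.008]},
    {"offset":[0.03,-0.012,0.008]},
    {"offset":[0.026,-0.007,0.004]},
    {"offset":[0.015,-0.005,0.003]},
    {"offset":[0,0,0]},
    {"offset":[0,0,0]}
  ]
}}

```text
invalid input at $.plan[0]: expected keys offset, spin, grip
```

Run:
```python
from h import *
d=snap("wrist","w1"); s=bot.get_state(); print(s["time"],np.array(s["tcp_pos"]),np.array(s["tool_rot"]),np.array(s["force"]))
i=cv2.resize(d["frame"],(784,588),interpolation=cv2.INTER_CUBIC); cv2.imwrite("pics/w1b.png",i)
```

```text
0.25 [ 0.2511 -0.5992  0.2141] [[ 0.9223  0.3865 -0.0003]
 [ 0.3865 -0.9223  0.0009]
 [ 0.0001 -0.001  -1.    ]] [ 0.0129 -0.2693 -0.4224]
```

View pics/w1b.png

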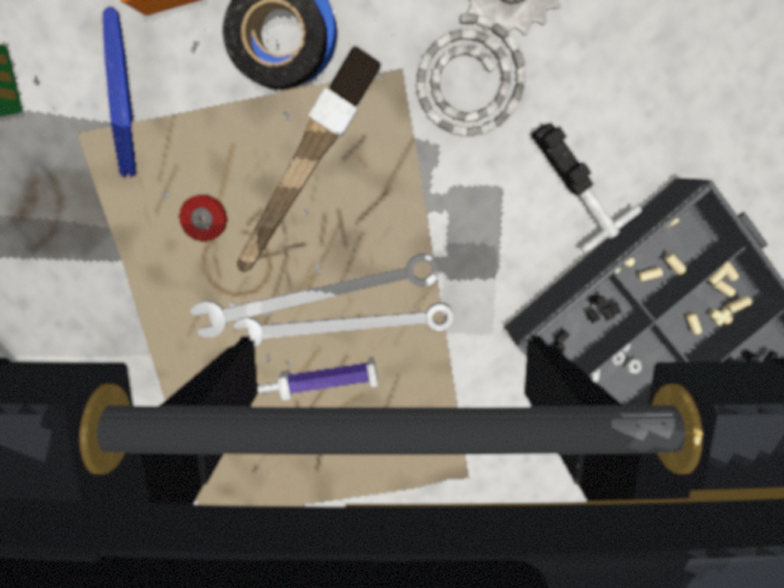

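The move was refused because every row needs the spin and grip keys. This picture is still the start view: the fingers take up rows 340 and below, and the bench ahead is visible above them.

>>> {"name": "arm_command", "arguments": {
  "plan": [
    {"offset":[0.015,-0.006,0.004],"spin":0,"grip":1},
    {"offset":[0.03,-0.011,0.007],"spin":0,"grip":1},
    {"offset":[0.03,-0.012,0.008],"spin":0,"grip":1},
    {"offset":[0.03,-0.012,0.008],"spin":0,"grip":1},
    {"offset":[0.03,-0.012,0.008],"spin":0,"grip":1},
    {"offset":[0.03,-0.012,0.008],"spin":0,"grip":1},
    {"offset":[0.03,-0.012,0.008],"spin":0,"grip":1},
    {"offset":[0.03,-0.012,0.008],"spin":0,"grip":1},
    {"offset":[0.03,-0.012,0.008],"spin":0,"grip":1},
    {"offset":[0.018,-0.005,0.004],"spin":0,"grip":1},
    {"offset":[0.01,-0.003,0.003],"spin":0,"grip":1},
    {"offset":[0,0,0],"spin":0,"grip":1},
    {"offset":[0,0,0],"spin":0,"grip":1}
  ]
}}

```text
time: 1.55
tcp_pos: [0.4699, -0.3897, 0.1407]
tool_rot: [[0.922, 0.387, -0.0], [0.387, -0.922, -0.0], [-0.0, 0.0, -1.0]]
force: [0.1, -0.6, 0.6]
finger_gap: 0.0951
finger_force: 0.0
```

Run:
```python
from h import *
d=snap("wrist","w2"); s=bot.get_state(); print(s["time"],np.array(s["tcp_pos"]),np.array(s["tool_rot"]),np.array(s["force"]))
i=cv2.resize(d["frame"][:300],None,fx=1.4,fy=1.4,interpolation=cv2.INTER_CUBIC); cv2.imwrite("pics/w2b.png",i)
```

```text
1.6 [ 0.4697 -0.3901  0.1409] [[ 0.9225  0.386   0.    ]
 [ 0.386  -0.9225 -0.0005]
 [-0.0001  0.0005 -1.    ]] [-0.1186  0.4577 -0.642 ]
```

View pics/w2b.png

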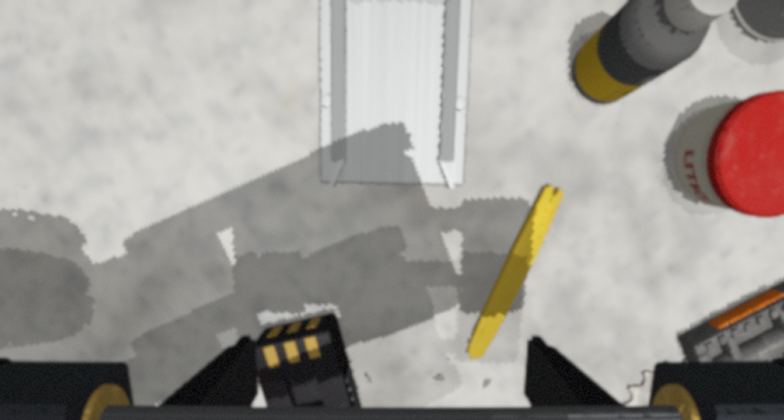

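Run:
```python
from h import *
k=1/1.4
g=ray("w2",np.array([(319,183),(463,186),(323,5),(471,5)])*k,.006);print("plate",g,np.linalg.norm(g[0]-g[1]))
for z in(.006,.013):
    r=ray("w2",np.array([(345,5),(345,80),(344,155),(443,5),(442,80),(440,155)])*k,z)[:,:2]
    mid=(r[:3]+r[3:])/2;e=mid[0]-mid[2];print(z,r.tolist(),np.linalg.norm(r[:3]-r[3:],axis=1),"mid",mid,"yaw",np.arctan2(e[1],e[0]))
l=ray("w2",np.array([(553,188),(474,355)])*k,.008);print("lever",l,l.mean(0),np.linalg.norm(l[0]-l[1]),np.arctan2(*(l[0]-l[1])[[1,0]]))
p=ray("w2",np.array([(256,346),(335,318)])*k,.038);print("pack front",p)
```

```text
plate [[ 0.5062 -0.3297  0.006 ]
 [ 0.5369 -0.4072  0.006 ]
 [ 0.5958 -0.2974  0.006 ]
 [ 0.6268 -0.3711  0.006 ]] 0.08335492622572459
0.006 [[0.6003064429665877, -0.3083733529136796], [0.5643691609876365, -0.3227662575057421], [0.5264315619640542, -0.3372673266421339], [0.6208408174032976, -0.35718238967486654], [0.5852214443776851, -0.37235908627687686], [0.5476737763893725, -0.38781965272838126]] [0.053  0.0538 0.0548] mid [[ 0.6106 -0.3328]
 [ 0.5748 -0.3476]
 [ 0.5371 -0.3625]] yaw 0.38468808821175476
0.013 [[0.5987799192589102, -0.30962422828023184], [0.5636690692298878, -0.32368614634376036], [0.5266039024607828, -0.3378537415449374], [0.6188420748139516, -0.3573108276949236], [0.5840418229428562, -0.37213851329010195], [0.5473576201573112, -0.38724354071984596]] [0.0517 0.0526 0.0536] mid [[ 0.6088 -0.3335]
 [ 0.5739 -0.3479]
 [ 0.537  -0.3625]] yaw 0.38468808821175543
lever [[ 0.5564 -0.4555  0.008 ]
 [ 0.4455 -0.4567  0.008 ]] [ 0.5009 -0.4561  0.008 ] 0.11092925634212242 0.011427946490375233
pack front [[ 0.4117 -0.3323  0.038 ]
 [ 0.4443 -0.3674  0.038 ]]
```

The wrist view shows the guide at u 320–465 with its outer edge at v≈184, the lever from (553,188) to (474,355), and the pack nose at (300,345). I have the guide line to about 1 mm: flap at roughly (0.621,-0.329), yaw 0.383. Now I'll grasp the pack.

>>> {"name": "arm_command", "arguments": {
  "plan": [
    {"offset":[-0.013,-0.009,0],"spin":0,"grip":1},
    {"offset":[-0.02,-0.015,0],"spin":0,"grip":1},
    {"offset":[-0.02,-0.015,0],"spin":0,"grip":1},
    {"offset":[-0.013,-0.008,0.005],"spin":0,"grip":1},
    {"offset":[0,0,0.015],"spin":-0.084,"grip":1},
    {"offset":[0,0,0.02],"spin":-0.08,"grip":1},
    {"offset":[0,0,0.02],"spin":-0.08,"grip":1},
    {"offset":[0,0,0.02],"spin":0,"grip":1},
    {"offset":[0,0,0.02],"spin":0,"grip":1},
    {"offset":[0,0,0.015],"spin":0,"grip":1},
    {"offset":[0,0,0.009],"spin":0,"grip":1},
    {"offset":[0,0,0],"spin":0,"grip":1}
  ]
}}

```text
time: 2.8
tcp_pos: [0.3901, -0.3714, 0.0155]
tool_rot: [[0.802, 0.597, -0.002], [0.597, -0.802, 0.002], [-0.0, -0.002, -1.0]]
force: [-0.1, -0.2, -0.3]
finger_gap: 0.0953
finger_force: 0.0
```

>>> {"name": "arm_command", "arguments": {
  "newtons": 20,
  "plan": [
    {"offset":[0,0,0],"spin":0,"grip":-0.2},
    {"offset":[0,0,0],"spin":0,"grip":-0.2},
    {"offset":[0,0,0],"spin":0,"grip":-0.2},
    {"offset":[0,0,0],"spin":0,"grip":-0.2},
    {"offset":[0,0,0],"spin":0,"grip":-0.2},
    {"offset":[0,0,0],"spin":0,"grip":-0.2}
  ]
}}

```text
time: 3.4
tcp_pos: [0.3911, -0.3718, 0.0168]
tool_rot: [[0.802, 0.598, 0.0], [0.598, -0.802, -0.0], [0.0, 0.0, -1.0]]
force: [0.2, -0.3, -0.4]
finger_gap: 0.0521
finger_force: 0.0
```

>>> {"name": "arm_command", "arguments": {
  "newtons": 20,
  "plan": [
    {"offset":[0,0,0],"spin":0,"grip":-0.3},
    {"offset":[0,0,0],"spin":0,"grip":-0.3},
    {"offset":[0,0,0],"spin":0,"grip":-0.3},
    {"offset":[0,0,0],"spin":0,"grip":-0.3}
  ]
}}

```text
time: 3.8
tcp_pos: [0.3909, -0.3716, 0.0167]
tool_rot: [[0.802, 0.598, -0.0], [0.598, -0.802, 0.001], [-0.0, -0.001, -1.0]]
force: [-0.9, 2.3, 2.6]
finger_gap: 0.0481
finger_force: 20.0
```

>>> {"name": "arm_command", "arguments": {
  "plan": [
    {"offset":[0,0,-0.012],"spin":0,"grip":-0.3},
    {"offset":[0,0,-0.02],"spin":0,"grip":-0.3},
    {"offset":[0.008,0.004,-0.018],"spin":0,"grip":-0.3},
    {"offset":[0.015,0.01,0],"spin":0,"grip":-0.3},
    {"offset":[0.025,0.014,0],"spin":0,"grip":-0.3},
    {"offset":[0.03,0.016,0],"spin":0,"grip":-0.3},
    {"offset":[0.03,0.016,0],"spin":0,"grip":-0.3},
    {"offset":[0.025,0.015,0],"spin":0,"grip":-0.3},
    {"offset":[0.016,0.01,0],"spin":0,"grip":-0.3},
    {"offset":[0.009,0.005,0],"spin":0,"grip":-0.3},
    {"offset":[0,0,0],"spin":0.06,"grip":-0.3},
    {"offset":[0,0,0],"spin":0.1,"grip":-0.3},
    {"offset":[0,0,0],"spin":0.07,"grip":-0.3},
    {"offset":[0,0,0],"spin":0.028,"grip":-0.3},
    {"offset":[0,0,0],"spin":0,"grip":-0.3},
    {"offset":[0,0,0],"spin":0,"grip":-0.3}
  ]
}}

```text
time: 5.4
tcp_pos: [0.5713, -0.3494, 0.0664]
tool_rot: [[0.927, 0.374, -0.0], [0.374, -0.927, 0.0], [-0.0, -0.0, -1.0]]
force: [-0.1, 0.8, -2.5]
finger_gap: 0.0475
finger_force: 20.0
```

Run:
```python
from h import *
s=bot.get_state(); print(s["time"],np.array(s["tcp_pos"]),np.arctan2(s["tool_rot"][1][0],s["tool_rot"][0][0]),np.array(s["force"]))
d=snap("wrist","w3")
cv2.imwrite("pics/w3b.png",cv2.resize(d["frame"][:,130:430],None,fx=1.4,fy=1.4))
t=snap("top","t3");
cv2.imwrite("pics/c3.png",np.hstack([cv2.resize(d["frame"][:300,130:430],(500,500)),cv2.resize(t["frame"][120:270,250:340],(300,500),interpolation=cv2.INTER_CUBIC)]))
R=np.array(s["tool_rot"]);print(R.T@(np.array([.5712,-.3490,.024])-s["tcp_pos"]))
```

```text
5.4 [ 0.5713 -0.3494  0.0664] 0.38360034073488564 [-0.1275  0.7723 -2.5225]
[ 0.0001 -0.0004  0.0424]
```

View pics/c3.png

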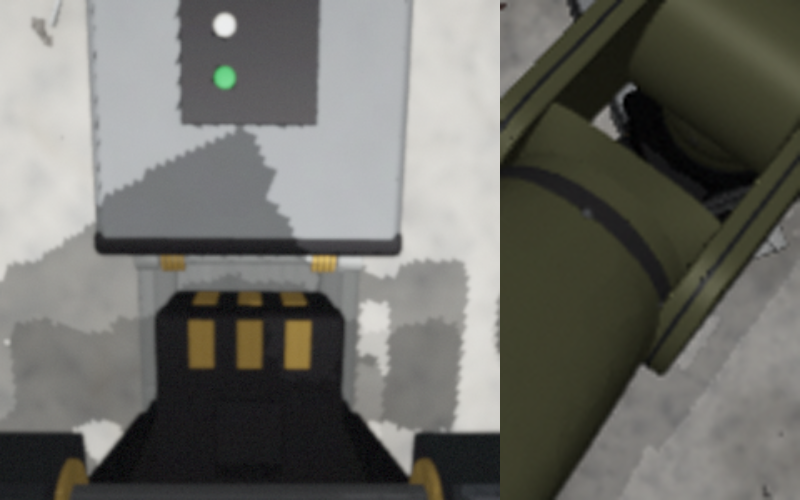

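The wrist view (left) shows the pack nose at u 157–343, centred on the guide at 138–362 and the bay front at 95–403, all at u≈250. It is also square to the bay. The arm hides the top view. Lowering now.

>>> {"name": "arm_command", "arguments": {
  "plan": [
    {"offset":[0,0,0.01],"spin":0,"grip":-0.3},
    {"offset":[0,0,0.012],"spin":0,"grip":-0.3},
    {"offset":[0,0,0.009],"spin":0,"grip":-0.3},
    {"offset":[0,0,0.005],"spin":0,"grip":-0.3},
    {"offset":[0,0,0.003],"spin":0,"grip":-0.3},
    {"offset":[0,0,0.002],"spin":0,"grip":-0.3},
    {"offset":[0,0,0.001],"spin":0,"grip":-0.3},
    {"offset":[0,0,0],"spin":0,"grip":-0.3}
  ]
}}

```text
time: 6.3
tcp_pos: [0.5717, -0.3496, 0.0249]
tool_rot: [[0.928, 0.374, 0.0], [0.374, -0.928, -0.0], [0.0, 0.0, -1.0]]
force: [0.5, -0.6, -3.4]
finger_gap: 0.0481
finger_force: 20.0
```

>>> {"name": "arm_command", "arguments": {
  "plan": [
    {"offset":[0,0,0.001],"spin":0,"grip":-0.3},
    {"offset":[0,0,0.0005],"spin":0,"grip":-0.3},
    {"offset":[0,0,0],"spin":0,"grip":-0.3}
  ]
}}

```text
time: 6.6
tcp_pos: [0.5715, -0.3495, 0.0233]
tool_rot: [[0.928, 0.374, 0.0], [0.374, -0.928, -0.0], [0.0, 0.0, -1.0]]
force: [1.5, 0.5, -3.0]
finger_gap: 0.048
finger_force: 20.0
```

>>> {"name": "arm_command", "arguments": {
  "plan": [
    {"offset":[0,0,0],"spin":0,"grip":0.5},
    {"offset":[0,0,0],"spin":0,"grip":0.5},
    {"offset":[0,0,0],"spin":0,"grip":0.5},
    {"offset":[0,0,0],"spin":0,"grip":0.5},
    {"offset":[0,0,-0.01],"spin":0,"grip":0.5},
    {"offset":[0,0,-0.025],"spin":0,"grip":0.5},
    {"offset":[0,0,-0.03],"spin":0,"grip":0.5},
    {"offset":[0,0,-0.025],"spin":0,"grip":0.2},
    {"offset":[0,0,-0.01],"spin":0,"grip":-0.1}
  ]
}}

```text
time: 7.5
tcp_pos: [0.5732, -0.3507, 0.1278]
tool_rot: [[0.928, 0.374, 0.005], [0.374, -0.928, -0.004], [0.003, 0.005, -1.0]]
force: [0.5, -0.3, 0.8]
finger_gap: 0.0606
finger_force: 0.0
```

Run:
```python
from h import *
s=bot.get_state(); R=np.array(s["tool_rot"]); print(s["tcp_pos"],R.T@(np.array([.462,-.4563,.0015])-s["tcp_pos"]),s["finger_gap"],np.arctan2(R[1,0],R[0,0]))
```

```text
[ 0.5732 -0.3507  0.1278] [-0.143   0.0558  0.1261] 0.0605980337932969 0.38281532162755144
```

>>> {"name": "arm_command", "arguments": {
  "plan": [
    {"offset":[-0.015,0.006,0],"spin":0,"grip":-0.1},
    {"offset":[-0.03,0.0125,0],"spin":0,"grip":-0.1},
    {"offset":[-0.04,0.0165,0],"spin":0,"grip":-0.1},
    {"offset":[-0.036,0.0145,0],"spin":0,"grip":-0.1},
    {"offset":[-0.02,0.0085,0],"spin":0.06,"grip":-0.1},
    {"offset":[0,0,0.005],"spin":0.1,"grip":-0.1},
    {"offset":[0,0,0.01],"spin":0.1,"grip":-0.1},
    {"offset":[0,0,0.01],"spin":0.08,"grip":-0.1},
    {"offset":[0,0,0.005],"spin":0.038,"grip":-0.1},
    {"offset":[0,0,0],"spin":0,"grip":-0.1},
    {"offset":[0,0,0],"spin":0,"grip":-0.1}
  ]
}}

```text
time: 8.6
tcp_pos: [0.4612, -0.4557, 0.0918]
tool_rot: [[1.0, 0.005, -0.002], [0.005, -1.0, 0.002], [-0.002, -0.002, -1.0]]
force: [-0.8, 0.5, 0.5]
finger_gap: 0.0426
finger_force: 0.0
```

Run:
```python
from h import *
s=bot.get_state(); R=np.array(s["tool_rot"]); print(s["tcp_pos"],s["finger_gap"],np.arctan2(R[1,0],R[0,0]))
d=snap("wrist","w4");t=snap("top","t4")
m=cv2.inRange(cv2.cvtColor(d["frame"],cv2.COLOR_BGR2HSV),(20,130,60),(35,255,255))
n,l,st,c=cv2.connectedComponentsWithStats(m)
for k in range(1,n):
    if st[k,4]>300:
        ys,xs=np.where(l==k);r=cv2.minAreaRect(np.c_[xs,ys].astype(np.float32));print(st[k],r)
        w=ray("w4",cv2.boxPoints(r),.008);print(w[:,:2])
cv2.imwrite("pics/c4.png",np.hstack([cv2.resize(d["frame"][:300,130:430],(500,500)),cv2.resize(t["frame"][120:270,250:340],(300,500),interpolation=cv2.INTER_CUBIC)]))
```

```text
[ 0.4612 -0.4557  0.0918] 0.042555840666248644 0.005174698495247725
[ 271   73   21  166 2907] ((281.0, 155.5), (20.0, 165.0), 0.0)
[[ 0.4438 -0.4505]
 [ 0.557  -0.4504]
 [ 0.5571 -0.4634]
 [ 0.4439 -0.4649]]
[173 275  20  66 586] ((182.03807067871094, 307.467041015625), (17.099292755126953, 65.19104766845703), 4.085616588592529)
[[ 0.3584 -0.3714]
 [ 0.4146 -0.3792]
 [ 0.4137 -0.392 ]
 [ 0.3575 -0.3849]]
[366 275  19  66 566] ((376.0242919921875, 307.4982604980469), (64.97264099121094, 17.149274826049805), 85.8150863647461)
[[ 0.4144 -0.5208]
 [ 0.4154 -0.5336]
 [ 0.3596 -0.5422]
 [ 0.3585 -0.5286]]
[367 351 121  10 675] ((426.93707275390625, 355.60693359375), (7.892004013061523, 120.01107025146484), 88.49256896972656)
[[ 0.3468 -0.5271]
 [ 0.3482 -0.6257]
 [ 0.3406 -0.6272]
 [ 0.3393 -0.5279]]
```

View pics/c4.png

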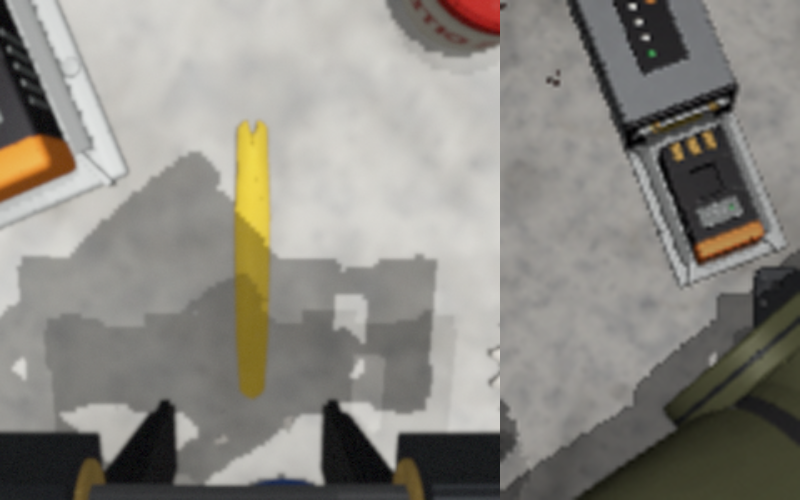

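The top view shows the pack seated squarely in the guide with its contacts towards the flap. The wrist view shows the lever centred between the fingers. I'll descend, grip and lift.

>>> {"name": "arm_command", "arguments": {
  "newtons": 45,
  "plan": [
    {"offset":[0,0.0012,0.015],"spin":0,"grip":-0.1},
    {"offset":[0,0,0.025],"spin":0,"grip":-0.1},
    {"offset":[0,0,0.025],"spin":0,"grip":-0.1},
    {"offset":[0,0,0.015],"spin":0,"grip":-0.1},
    {"offset":[0,0,0.007],"spin":0,"grip":-0.1},
    {"offset":[0,0,0.003],"spin":0,"grip":-0.1},
    {"offset":[0,0,0],"spin":0,"grip":-0.1},
    {"offset":[0,0,0],"spin":0,"grip":-0.1}
  ]
}}

```text
time: 9.5
tcp_pos: [0.463, -0.4579, 0.0045]
tool_rot: [[1.0, 0.005, 0.001], [0.005, -1.0, -0.002], [0.001, 0.002, -1.0]]
force: [0.7, -0.0, -0.4]
finger_gap: 0.0426
finger_force: 0.0
```

>>> {"name": "arm_command", "arguments": {
  "newtons": 45,
  "plan": [
    {"offset":[0,0,0.0015],"spin":0,"grip":-0.1},
    {"offset":[0,0,0],"spin":0,"grip":-1},
    {"offset":[0,0,0],"spin":0,"grip":-1},
    {"offset":[0,0,0],"spin":0,"grip":-1},
    {"offset":[0,0,0],"spin":0,"grip":-1},
    {"offset":[0,0,0],"spin":0,"grip":-1},
    {"offset":[0,0,0],"spin":0,"grip":-1},
    {"offset":[0,0,0],"spin":0,"grip":-1}
  ]
}}

```text
time: 10.3
tcp_pos: [0.4624, -0.4571, 0.0017]
tool_rot: [[1.0, 0.005, 0.0], [0.005, -1.0, -0.0], [0.0, 0.0, -1.0]]
force: [-0.3, -0.4, 0.8]
finger_gap: 0.0121
finger_force: 45.0
```

>>> {"name": "arm_command", "arguments": {
  "plan": [
    {"offset":[0,0,-0.01],"spin":0,"grip":-1},
    {"offset":[0,0,-0.025],"spin":0,"grip":-1},
    {"offset":[-0.005,-0.006,-0.025],"spin":0,"grip":-1},
    {"offset":[-0.015,-0.018,-0.01],"spin":0,"grip":-1},
    {"offset":[-0.0135,-0.016,0],"spin":0,"grip":-1},
    {"offset":[-0.007,-0.008,0],"spin":-0.05,"grip":-1},
    {"offset":[0,0,0],"spin":-0.1,"grip":-1},
    {"offset":[0,0,0],"spin":-0.11,"grip":-1},
    {"offset":[0,0,0],"spin":-0.08,"grip":-1},
    {"offset":[0,0,0],"spin":-0.038,"grip":-1},
    {"offset":[0,0,0],"spin":0,"grip":-1},
    {"offset":[0,0,0],"spin":0,"grip":-1}
  ]
}}

```text
time: 11.5
tcp_pos: [0.4217, -0.4094, 0.0721]
tool_rot: [[0.928, 0.373, 0.0], [0.373, -0.928, -0.0], [0.0, 0.0, -1.0]]
force: [-1.4, -1.1, -0.3]
finger_gap: 0.0121
finger_force: 45.0
```

```bash
cat >> h.py <<'E'
F=np.array([.6213,-.3288,0]);c,s_=np.cos(.383),np.sin(.383);B=np.array([[c,-s_,0],[s_,c,0],[0,0,1]])
def st():
    s=bot.get_state();R=np.array(s["tool_rot"]);print("t",s["time"],"bay",B.T@(np.array(s["tcp_pos"])-F),"yawerr",np.arctan2(R[1,0],R[0,0])-.383,"f_bay",B.T@np.array(s["force"]),"gap",s["finger_gap"])
E
python3 - <<'E'
from h import *
st();d=snap("wrist","w5")
cv2.imwrite("pics/c5.png",cv2.resize(d["frame"][:300,100:460],None,fx=1.667,fy=1.667))
E
```

```text
t 11.5 bay [-0.2152 -0.0002  0.0721] yawerr -0.0010610273248979896 f_bay [-1.6931 -0.5346 -0.3408] gap 0.012073595523770618
```

View pics/c5.png

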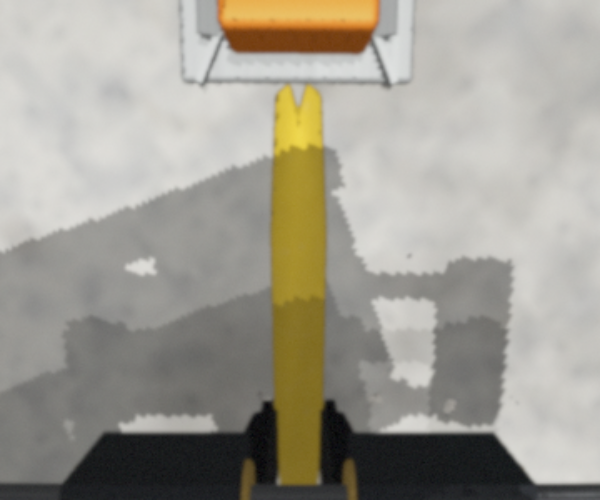

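The lever is at u 273–325, in line with the pack tail at u 218–380 and the guide, and its tip sits just short of the guide edge at v≈85. I'll lower it and start the push.

>>> {"name": "arm_command", "arguments": {
  "plan": [
    {"offset":[0,0,0.01],"spin":0,"grip":-1},
    {"offset":[0,0,0.017],"spin":0,"grip":-1},
    {"offset":[0,0,0.014],"spin":0,"grip":-1},
    {"offset":[0,0,0.006],"spin":0,"grip":-1},
    {"offset":[0,0,0.001],"spin":0,"grip":-1},
    {"offset":[0.005,0,0],"spin":0,"grip":-1},
    {"offset":[0.005,0,0],"spin":0,"grip":-1},
    {"offset":[0.004,0,0],"spin":0,"grip":-1},
    {"offset":[0.003,0,0],"spin":0,"grip":-1},
    {"offset":[0.002,0,0],"spin":0,"grip":-1},
    {"offset":[0.002,0,0],"spin":0,"grip":-1},
    {"offset":[0.002,0,0],"spin":0,"grip":-1},
    {"offset":[0.002,0,0],"spin":0,"grip":-1},
    {"offset":[0.002,0,0],"spin":0,"grip":-1},
    {"offset":[0.002,0,0],"spin":0,"grip":-1},
    {"offset":[0.002,0,0],"spin":0,"grip":-1}
  ]
}}

```text
time: 13.15
tcp_pos: [0.4504, -0.3977, 0.0236]
tool_rot: [[0.928, 0.373, -0.0], [0.373, -0.928, 0.0], [-0.0, -0.0, -1.0]]
force: [-0.6, 0.7, -1.1]
finger_gap: 0.0123
finger_force: 45.0
```

```bash
python3 -c "
from h import *
st()"
```

```text
t 13.15 bay [-0.1843 -0.      0.0236] yawerr -0.00033684840592962395 f_bay [-0.2895  0.8502 -1.1339] gap 0.012342502045849206
```

>>> {"name": "arm_command", "arguments": {
  "plan": [
    {"offset":[0.002,0,0],"spin":0,"grip":-1},
    {"offset":[0.002,0,0],"spin":0,"grip":-1},
    {"offset":[0.002,0,0],"spin":0,"grip":-1},
    {"offset":[0.002,0,0],"spin":0,"grip":-1},
    {"offset":[0.002,0,0],"spin":0,"grip":-1},
    {"offset":[0.002,0,0],"spin":0,"grip":-1},
    {"offset":[0.002,0,0],"spin":0,"grip":-1},
    {"offset":[0.002,0,0],"spin":0,"grip":-1},
    {"offset":[0.002,0,0],"spin":0,"grip":-1},
    {"offset":[0.002,0,0],"spin":0,"grip":-1},
    {"offset":[0.002,0,0],"spin":0,"grip":-1},
    {"offset":[0.002,0,0],"spin":0,"grip":-1},
    {"offset":[0.002,0,0],"spin":0,"grip":-1},
    {"offset":[0.002,0,0],"spin":0,"grip":-1},
    {"offset":[0.002,0,0],"spin":0,"grip":-1}
  ]
}}

```text
time: 14.65
tcp_pos: [0.4784, -0.3864, 0.0237]
tool_rot: [[0.928, 0.374, 0.0], [0.374, -0.928, 0.0], [0.0, -0.0, -1.0]]
force: [-3.3, -1.8, 0.6]
finger_gap: 0.0119
finger_force: 45.0
```

```bash
python3 -c "
from h import *
st();d=snap('wrist','w6');t=snap('top','t6')
cv2.imwrite('pics/c6.png',np.hstack([cv2.resize(d['frame'][:300,130:430],(500,500)),cv2.resize(t['frame'][120:270,250:340],(300,500),interpolation=cv2.INTER_CUBIC)]))"
```

```text
t 14.65 bay [-0.1541 -0.      0.0237] yawerr -0.0002130139913160689 f_bay [-3.7453 -0.4404  0.6035] gap 0.011870793344936511
```

View pics/c6.png

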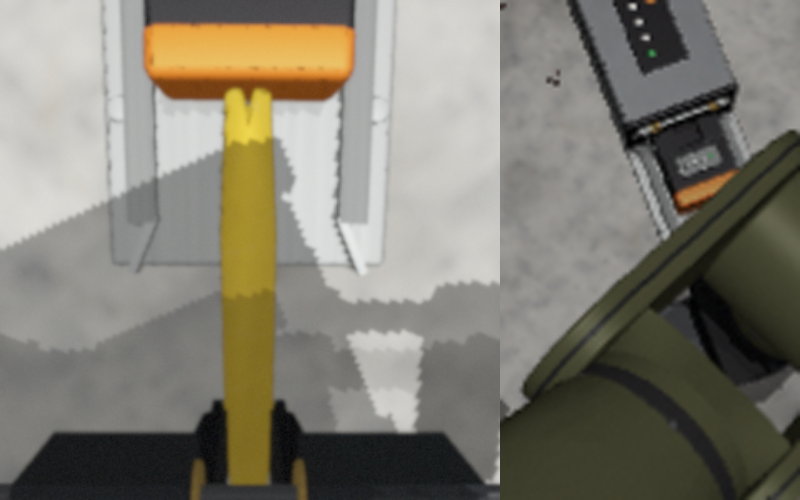

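The lever tip is square on the middle of the orange tail at (248,95), and the nose is going under the flap at 3.7 N. Continuing.

>>> {"name": "arm_command", "arguments": {
  "plan": [
    {"offset":[0.002,0,0],"spin":0,"grip":-1},
    {"offset":[0.002,0,0],"spin":0,"grip":-1},
    {"offset":[0.002,0,0],"spin":0,"grip":-1},
    {"offset":[0.002,0,0],"spin":0,"grip":-1},
    {"offset":[0.002,0,0],"spin":0,"grip":-1},
    {"offset":[0.002,0,0],"spin":0,"grip":-1},
    {"offset":[0.002,0,0],"spin":0,"grip":-1},
    {"offset":[0.002,0,0],"spin":0,"grip":-1},
    {"offset":[0.002,0,0],"spin":0,"grip":-1},
    {"offset":[0.002,0,0],"spin":0,"grip":-1},
    {"offset":[0.002,0,0],"spin":0,"grip":-1},
    {"offset":[0.002,0,0],"spin":0,"grip":-1},
    {"offset":[0.002,0,0],"spin":0,"grip":-1},
    {"offset":[0.002,0,0],"spin":0,"grip":-1},
    {"offset":[0.002,0,0],"spin":0,"grip":-1}
  ]
}}

```text
time: 16.25
tcp_pos: [0.5063, -0.3752, 0.0237]
tool_rot: [[0.928, 0.374, 0.0], [0.374, -0.928, 0.0], [0.0, 0.0, -1.0]]
force: [-1.5, -0.9, 0.5]
finger_gap: 0.012
finger_force: 45.0
```

>>> {"name": "arm_command", "arguments": {
  "plan": [
    {"offset":[0.002,0,0],"spin":0,"grip":-1},
    {"offset":[0.002,0,0],"spin":0,"grip":-1},
    {"offset":[0.002,0,0],"spin":0,"grip":-1},
    {"offset":[0.002,0,0],"spin":0,"grip":-1},
    {"offset":[0.002,0,0],"spin":0,"grip":-1},
    {"offset":[0.002,0,0],"spin":0,"grip":-1},
    {"offset":[0.002,0,0],"spin":0,"grip":-1},
    {"offset":[0.002,0,0],"spin":0,"grip":-1},
    {"offset":[0.002,0,0],"spin":0,"grip":-1},
    {"offset":[0.002,0,0],"spin":0,"grip":-1},
    {"offset":[0.002,0,0],"spin":0,"grip":-1},
    {"offset":[0.002,0,0],"spin":0,"grip":-1},
    {"offset":[0.002,0,0],"spin":0,"grip":-1},
    {"offset":[0.002,0,0],"spin":0,"grip":-1},
    {"offset":[0.002,0,0],"spin":0,"grip":-1}
  ]
}}

```text
time: 17.75
tcp_pos: [0.534, -0.364, 0.0236]
tool_rot: [[0.928, 0.373, -0.0], [0.373, -0.928, 0.0], [-0.0, -0.0, -1.0]]
force: [-2.2, 0.0, 0.1]
finger_gap: 0.0121
finger_force: 45.0
```

```bash
python3 -c "
from h import *
st()"
```

```text
t 17.75 bay [-0.0941 -0.0001  0.0236] yawerr -0.00022982773640867205 f_bay [-1.9975  0.8534  0.1042] gap 0.012091397416223094
```

>>> {"name": "arm_command", "arguments": {
  "plan": [
    {"offset":[0.002,0,0],"spin":0,"grip":-1},
    {"offset":[0.002,0,0],"spin":0,"grip":-1},
    {"offset":[0.002,0,0],"spin":0,"grip":-1},
    {"offset":[0.002,0,0],"spin":0,"grip":-1},
    {"offset":[0.002,0,0],"spin":0,"grip":-1},
    {"offset":[0.002,0,0],"spin":0,"grip":-1},
    {"offset":[0.002,0,0],"spin":0,"grip":-1},
    {"offset":[0.002,0,0],"spin":0,"grip":-1},
    {"offset":[0.002,0,0],"spin":0,"grip":-1},
    {"offset":[0.002,0,0],"spin":0,"grip":-1},
    {"offset":[0.002,0,0],"spin":0,"grip":-1},
    {"offset":[0.002,0,0],"spin":0,"grip":-1},
    {"offset":[0.002,0,0],"spin":0,"grip":-1},
    {"offset":[0.002,0,0],"spin":0,"grip":-1},
    {"offset":[0.001,0,0],"spin":0,"grip":-1},
    {"offset":[0.001,0,0],"spin":0,"grip":-1},
    {"offset":[0.001,0,0],"spin":0,"grip":-1},
    {"offset":[0.001,0,0],"spin":0,"grip":-1},
    {"offset":[0.001,0,0],"spin":0,"grip":-1}
  ]
}}

```text
time: 19.65
tcp_pos: [0.5643, -0.3518, 0.0236]
tool_rot: [[0.928, 0.373, -0.0], [0.373, -0.928, 0.0], [-0.0, -0.0, -1.0]]
force: [-3.6, -0.9, 0.0]
finger_gap: 0.0124
finger_force: 45.0
```

```bash
python3 -c "
from h import *
st()"
```

```text
t 19.65 bay [-0.0615 -0.0001  0.0236] yawerr -0.00027197981051563236 f_bay [-3.6683  0.5242  0.0039] gap 0.012403669805200945
```

>>> {"name": "arm_command", "arguments": {
  "plan": [
    {"offset":[0.001,0,0],"spin":0,"grip":-1},
    {"offset":[0.001,0,0],"spin":0,"grip":-1},
    {"offset":[0.001,0,0],"spin":0,"grip":-1},
    {"offset":[0.001,0,0],"spin":0,"grip":-1},
    {"offset":[0.001,0,0],"spin":0,"grip":-1},
    {"offset":[0.001,0,0],"spin":0,"grip":-1},
    {"offset":[0.001,0,0],"spin":0,"grip":-1},
    {"offset":[0.001,0,0],"spin":0,"grip":-1},
    {"offset":[0.001,0,0],"spin":0,"grip":-1},
    {"offset":[0.001,0,0],"spin":0,"grip":-1}
  ]
}}

```text
time: 20.65
tcp_pos: [0.574, -0.348, 0.0238]
tool_rot: [[0.928, 0.374, 0.0], [0.374, -0.928, -0.0], [0.0, 0.0, -1.0]]
force: [-3.4, -0.8, -0.1]
finger_gap: 0.0122
finger_force: 45.0
```

>>> {"name": "arm_command", "arguments": {
  "plan": [
    {"offset":[0.001,0,0],"spin":0,"grip":-1},
    {"offset":[0.001,0,0],"spin":0,"grip":-1},
    {"offset":[0.001,0,0],"spin":0,"grip":-1}
  ]
}}

```text
time: 20.95
tcp_pos: [0.5766, -0.3469, 0.0237]
tool_rot: [[0.928, 0.373, 0.0], [0.373, -0.928, 0.0], [0.0, -0.0, -1.0]]
force: [-3.1, -1.7, -0.2]
finger_gap: 0.0118
finger_force: 45.0
```

>>> {"name": "arm_command", "arguments": {
  "plan": [
    {"offset":[0.001,0,0],"spin":0,"grip":-1},
    {"offset":[0.001,0,0],"spin":0,"grip":-1},
    {"offset":[0.001,0,0],"spin":0,"grip":-1}
  ]
}}

```text
time: 21.25
tcp_pos: [0.5794, -0.3457, 0.0236]
tool_rot: [[0.928, 0.374, -0.0], [0.374, -0.928, 0.0], [-0.0, -0.0, -1.0]]
force: [-2.9, -1.7, 0.1]
finger_gap: 0.0121
finger_force: 45.0
```

>>> {"name": "arm_command", "arguments": {
  "plan": [
    {"offset":[0.001,0,0],"spin":0,"grip":-1},
    {"offset":[0.001,0,0],"spin":0,"grip":-1},
    {"offset":[0.001,0,0],"spin":0,"grip":-1}
  ]
}}

```text
time: 21.55
tcp_pos: [0.5822, -0.3446, 0.0236]
tool_rot: [[0.928, 0.374, -0.0], [0.374, -0.928, 0.0], [-0.0, -0.0, -1.0]]
force: [-3.6, -0.7, 0.2]
finger_gap: 0.0119
finger_force: 45.0
```

>>> {"name": "arm_command", "arguments": {
  "plan": [
    {"offset":[0.001,0,0],"spin":0,"grip":-1},
    {"offset":[0.001,0,0],"spin":0,"grip":-1},
    {"offset":[0.001,0,0],"spin":0,"grip":-1}
  ]
}}

```text
time: 21.85
tcp_pos: [0.5849, -0.3435, 0.0236]
tool_rot: [[0.928, 0.374, -0.0], [0.374, -0.928, 0.0], [-0.0, -0.0, -1.0]]
force: [-2.8, -1.1, 0.5]
finger_gap: 0.0126
finger_force: 45.0
```

>>> {"name": "arm_command", "arguments": {
  "plan": [
    {"offset":[0.001,0,0],"spin":0,"grip":-1},
    {"offset":[0.001,0,0],"spin":0,"grip":-1},
    {"offset":[0.001,0,0],"spin":0,"grip":-1}
  ]
}}

```text
time: 22.15
tcp_pos: [0.5877, -0.3425, 0.0236]
tool_rot: [[0.928, 0.373, -0.0], [0.373, -0.928, -0.0], [-0.0, -0.0, -1.0]]
force: [-2.0, -1.7, -0.5]
finger_gap: 0.0121
finger_force: 45.0
```

>>> {"name": "arm_command", "arguments": {
  "plan": [
    {"offset":[0.001,0,0],"spin":0,"grip":-1},
    {"offset":[0.001,0,0],"spin":0,"grip":-1},
    {"offset":[0.001,0,0],"spin":0,"grip":-1}
  ]
}}

```text
time: 22.45
tcp_pos: [0.5905, -0.3413, 0.0237]
tool_rot: [[0.928, 0.374, -0.0], [0.374, -0.928, -0.0], [-0.0, 0.0, -1.0]]
force: [-4.0, -0.5, -0.3]
finger_gap: 0.0123
finger_force: 45.0
```

>>> {"name": "arm_command", "arguments": {
  "plan": [
    {"offset":[0.001,0,0],"spin":0,"grip":-1},
    {"offset":[0.001,0,0],"spin":0,"grip":-1},
    {"offset":[0.001,0,0],"spin":0,"grip":-1}
  ]
}}

```text
time: 22.75
tcp_pos: [0.5926, -0.3404, 0.0234]
tool_rot: [[0.928, 0.374, -0.002], [0.374, -0.928, -0.0], [-0.002, -0.0, -1.0]]
force: [-5.0, -3.3, -0.4]
finger_gap: 0.012
finger_force: 45.0
```

>>> {"name": "arm_command", "arguments": {
  "plan": [
    {"offset":[0.001,0,0],"spin":0,"grip":-1},
    {"offset":[0.001,0,0],"spin":0,"grip":-1}
  ]
}}

```text
time: 22.95
tcp_pos: [0.5943, -0.3399, 0.0234]
tool_rot: [[0.928, 0.374, -0.002], [0.374, -0.928, -0.0], [-0.002, -0.0, -1.0]]
force: [-6.5, -3.8, 0.0]
finger_gap: 0.0124
finger_force: 45.0
```

>>> {"name": "arm_command", "arguments": {
  "plan": [
    {"offset":[0.001,0,0],"spin":0,"grip":-1}
  ]
}}

```text
time: 23.05
tcp_pos: [0.595, -0.3396, 0.0234]
tool_rot: [[0.928, 0.374, -0.002], [0.374, -0.928, -0.001], [-0.002, -0.0, -1.0]]
force: [-6.1, -2.9, 1.2]
finger_gap: 0.0121
finger_force: 45.0
```

>>> {"name": "arm_command", "arguments": {
  "plan": [
    {"offset":[0.001,0,0],"spin":0,"grip":-1}
  ]
}}

```text
time: 23.15
tcp_pos: [0.5961, -0.3392, 0.0234]
tool_rot: [[0.928, 0.373, -0.002], [0.373, -0.928, -0.001], [-0.002, -0.0, -1.0]]
force: [-5.1, -3.1, -0.4]
finger_gap: 0.0124
finger_force: 45.0
```

>>> {"name": "arm_command", "arguments": {
  "plan": [
    {"offset":[0.001,0,0],"spin":0,"grip":-1}
  ]
}}

```text
time: 23.25
tcp_pos: [0.5969, -0.339, 0.0234]
tool_rot: [[0.928, 0.373, -0.002], [0.373, -0.928, -0.001], [-0.002, -0.0, -1.0]]
force: [-7.1, -3.7, 0.9]
finger_gap: 0.0123
finger_force: 45.1
```

>>> {"name": "arm_command", "arguments": {
  "plan": [
    {"offset":[0.0007,0,0],"spin":0,"grip":-1}
  ]
}}

```text
time: 23.35
tcp_pos: [0.597, -0.3389, 0.0233]
tool_rot: [[0.928, 0.374, -0.004], [0.374, -0.928, -0.001], [-0.004, -0.0, -1.0]]
force: [-8.9, -4.3, 0.5]
finger_gap: 0.0122
finger_force: 45.1
```

>>> {"name": "arm_command", "arguments": {
  "plan": [
    {"offset":[0.0003,0,0],"spin":0,"grip":-1},
    {"offset":[0,0,0],"spin":0,"grip":-1}
  ]
}}

```text
time: 23.55
tcp_pos: [0.597, -0.3389, 0.0232]
tool_rot: [[0.928, 0.373, -0.004], [0.373, -0.928, -0.001], [-0.004, -0.001, -1.0]]
force: [-8.3, -3.9, 0.9]
finger_gap: 0.0123
finger_force: 45.1
```

The pack is hard against the stop: 9–10 N with no further motion, and a force dip just before it where the catch clicked. I'll back off a little to check the catch holds, and work out where to lay the lever.

>>> {"name": "arm_command", "arguments": {
  "plan": [
    {"offset":[-0.001,0,0],"spin":0,"grip":-1},
    {"offset":[-0.002,0,0],"spin":0,"grip":-1},
    {"offset":[-0.002,0,0],"spin":0,"grip":-1},
    {"offset":[0,0,0],"spin":0,"grip":-1}
  ]
}}

```text
time: 23.95
tcp_pos: [0.5947, -0.3395, 0.0238]
tool_rot: [[0.928, 0.373, 0.001], [0.373, -0.928, 0.0], [0.001, 0.0, -1.0]]
force: [-0.0, -0.5, -0.7]
finger_gap: 0.0119
finger_force: 45.0
```

Run:
```python
from h import *
st()
for n,q,z in(("bottle base",(605,75),0),("tin base",(715,165),0)): print(n,B.T@(ray("w2",np.array([q])/1.4,z)[0]-F))
print("top px of lever spots R,L",[proj("top0",F+B@np.array(p)) for p in([-.01,-.085,0],[-.068,-.085,0],[.049,-.085,0],[-.01,.085,0])])
print("bottle top0",B.T@(ray("top0",[(355,158)],0.01)[0]-F),"tin",B.T@(ray("top0",[(395,160)],0.05)[0]-F))
```

```text
t 23.95 bay [-0.0287 -0.      0.0238] yawerr -0.0003304715643823175 f_bay [-0.2074 -0.492  -0.7334] gap 0.011893943749988041
bottle base [-0.0436 -0.1205  0.    ]
tin base [-0.0917 -0.1932  0.    ]
top px of lever spots R,L [array([[337.2567, 151.272 ]]), array([[346.2743, 172.8438]]), array([[328.2042, 129.7146]]), array([[272.7474, 176.1565]])]
bottle top0 [-0.0432 -0.1166  0.01  ] tin [-0.088  -0.1915  0.05  ]
```

The force fell to about 0 after 2.5 mm, so the pack stays put and the lever is free. I'll draw the lever straight out, lift it over the rail, and move it to the clear strip to the right of the bay's guide, clear of the bottle and tin.

>>> {"name": "arm_command", "arguments": {
  "plan": [
    {"offset":[-0.006,0,0],"spin":0,"grip":-1},
    {"offset":[-0.01,0,0],"spin":0,"grip":-1},
    {"offset":[-0.015,0,0],"spin":0,"grip":-1},
    {"offset":[-0.015,0,0],"spin":0,"grip":-1},
    {"offset":[-0.015,0,0],"spin":0,"grip":-1},
    {"offset":[-0.015,0,0],"spin":0,"grip":-1},
    {"offset":[-0.015,0,0],"spin":0,"grip":-1},
    {"offset":[-0.01,0,0],"spin":0,"grip":-1},
    {"offset":[-0.005,0,-0.005],"spin":0,"grip":-1},
    {"offset":[0,0,-0.015],"spin":0,"grip":-1},
    {"offset":[0,0.006,-0.01],"spin":0,"grip":-1},
    {"offset":[0,0.016,0],"spin":0,"grip":-1},
    {"offset":[0,0.022,0],"spin":0,"grip":-1},
    {"offset":[0,0.016,0],"spin":0,"grip":-1},
    {"offset":[0,0.006,0],"spin":0.05,"grip":-1},
    {"offset":[0,0,0],"spin":0.05,"grip":-1},
    {"offset":[0,0,0],"spin":0,"grip":-1}
  ]
}}

```text
time: 25.65
tcp_pos: [0.5218, -0.4415, 0.0551]
tool_rot: [[0.96, 0.28, 0.002], [0.28, -0.96, -0.002], [0.001, 0.002, -1.0]]
force: [-0.7, -0.6, 0.4]
finger_gap: 0.0125
finger_force: 45.0
```

```bash
python3 -c "
from h import *
st()"
```

```text
t 25.65 bay [-0.1344 -0.0673  0.0551] yawerr -0.09962066515327728 f_bay [-0.872  -0.2841  0.3567] gap 0.012512486435158131
```

>>> {"name": "arm_command", "arguments": {
  "plan": [
    {"offset":[0,0,0.01],"spin":0,"grip":-1},
    {"offset":[0,0,0.015],"spin":0,"grip":-1},
    {"offset":[0,0,0.012],"spin":0,"grip":-1},
    {"offset":[0,0,0.008],"spin":0,"grip":-1},
    {"offset":[0,0,0.003],"spin":0,"grip":-1},
    {"offset":[0,0,0.002],"spin":0,"grip":-1},
    {"offset":[0,0,0],"spin":0,"grip":-1},
    {"offset":[0,0,0],"spin":0,"grip":-1}
  ]
}}

```text
time: 26.45
tcp_pos: [0.5208, -0.441, 0.0044]
tool_rot: [[0.96, 0.279, 0.001], [0.279, -0.96, -0.001], [0.001, 0.001, -1.0]]
force: [-1.1, -0.3, 1.9]
finger_gap: 0.0122
finger_force: 45.0
```

>>> {"name": "arm_command", "arguments": {
  "plan": [
    {"offset":[0,0,0.001],"spin":0,"grip":-1},
    {"offset":[0,0,0.0007],"spin":0,"grip":-1},
    {"offset":[0,0,0],"spin":0,"grip":-1}
  ]
}}

```text
time: 26.75
tcp_pos: [0.5206, -0.4408, 0.0022]
tool_rot: [[0.96, 0.279, 0.0], [0.279, -0.96, -0.0], [0.0, 0.0, -1.0]]
force: [-1.7, 0.0, 3.0]
finger_gap: 0.0125
finger_force: 45.0
```

>>> {"name": "arm_command", "arguments": {
  "plan": [
    {"offset":[0,0,0],"spin":0,"grip":-0.4},
    {"offset":[0,0,0],"spin":0,"grip":-0.4},
    {"offset":[0,0,0],"spin":0,"grip":-0.4},
    {"offset":[0,0,0],"spin":0,"grip":-0.4},
    {"offset":[0,0,-0.008],"spin":0,"grip":-0.4},
    {"offset":[0,0,-0.02],"spin":0,"grip":-0.4},
    {"offset":[0,0,-0.03],"spin":0,"grip":-0.4},
    {"offset":[0,0,-0.03],"spin":0,"grip":-0.4},
    {"offset":[-0.015,0,-0.02],"spin":0,"grip":-0.4},
    {"offset":[-0.03,0,0],"spin":0,"grip":-0.4},
    {"offset":[-0.03,0,0],"spin":0,"grip":-0.4},
    {"offset":[-0.015,0,0],"spin":0,"grip":-0.4},
    {"offset":[0,0,0],"spin":0,"grip":-0.4},
    {"offset":[0,0,0],"spin":0,"grip":-0.4}
  ]
}}

```text
time: 28.15
tcp_pos: [0.4345, -0.4658, 0.1102]
tool_rot: [[0.96, 0.279, 0.001], [0.279, -0.96, 0.0], [0.001, 0.0, -1.0]]
force: [0.9, -0.7, 0.3]
finger_gap: 0.0283
finger_force: 0.0
```

Run:
```python
from h import *
st();d=snap("wrist","w7");t=snap("top","t7");v=snap("side","s7")
def r(a,w,h): return cv2.resize(a,(w,h),interpolation=cv2.INTER_CUBIC)
a=r(d["frame"][:300,130:430],400,400);b=r(t["frame"][60:260,230:400],340,400)
c=r(v["frame"][180:300,270:450],300,200);
e=np.zeros((200,740,3),np.uint8);e[:,:300]=c
P=proj("w7",[F+B@np.array([0,0,.03])])[0].astype(int);print(P)
y,x=max(P[1]-30,0),P[0]-60;z=d["frame"][y:y+60,x:x+120];
if z.size: e[:,310:710]=r(z,400,200)
cv2.imwrite("pics/c7.png",np.vstack([np.hstack([a,b]),e]))
```

```text
t 28.15 bay [-0.2244 -0.0572  0.1102] yawerr -0.1007192519875107 f_bay [ 0.5815 -0.9802  0.3328] gap 0.028260430340364188
[ 145 -136]
```

View pics/c7.png

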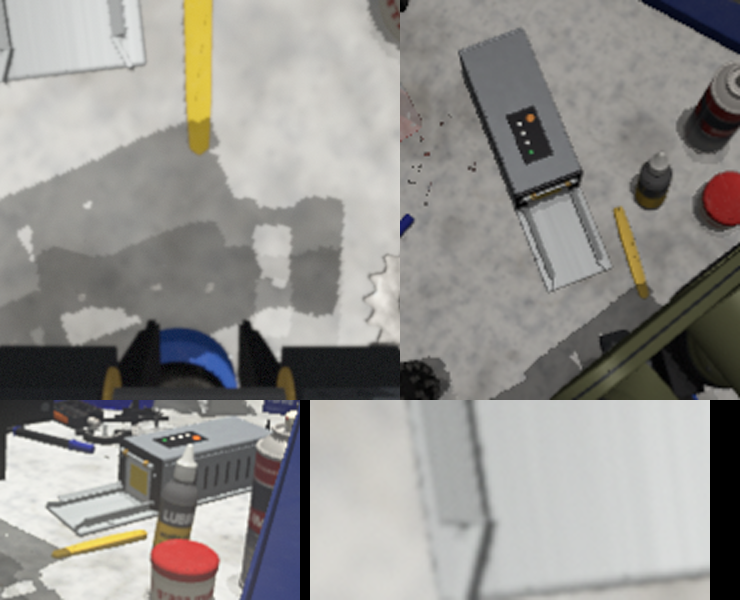

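The guide is empty and the flap is shut: the side view shows its yellow panel upright at (138,478). The lever lies free on the bench beside the guide at (632,252), the bottle and tin haven't moved, and the hand is clear. Handing in.

```bash
python3 -c "
from cell import bot
print(bot.job_done())"
```

```text
the job is handed in; nothing more can be done
None
```

The job is handed in at about 28 s: I pushed the pack to its hard stop with no force reading over about 10 N, a force dip just before it suggests the catch clicked, the flap is shut, and the lever lies on the bench beside the bay's guide.

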